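Check out the grease coupler and lubricate the pearl-sizing drum

ROBOT

A 7-joint arm with a two-finger parallel gripper is mounted at the origin on the work surface. World frame = base frame: x ahead of the robot, y to its left, z up, the work surface at z = 0. Lengths are in m, angles in degrees, forces in N, time in s.
With the tool pointing down it reaches from about 0.35 to 0.775 m from the base axis. Payload 3.1 kg.
Tool frame: the origin (TCP) lies on the centre line of the jaws, within the pads' length; the fingertips stand 17 mm ahead of it and the grasp point (between the pads) lies 2 mm behind it (robot.tip_reach is the distance from the TCP to the fingertips, in m); z points along the fingers, y is the direction in which the jaws open and shut (so a half turn about z gives the same grasp; the last joint's range is limited). The gripper opens to 85 mm and grips with 20 to 120 N. Pads are 22 mm wide; open, the fingers measure 114 mm over their backs; the gripper's body (76 mm by 85 mm) begins 54 mm behind the grasp point. The pads swing forward as they close: fully open they stand 13 mm farther back than shut.
Start: joints at [-67.764, 17.813, 0.802, 86.603, -0.252, 75.585, -1.558], TCP at [0.229, 0.5, 0.248] pointing down, gripper open.
Joint ranges: [-154.91, 154.91], [-16.99, 109.72], [-72.82, 74.43], [7.12, 147.25], [-82.49, 262.49], [11.32, 116.49], [-174.64, 174.64]. Speed limits (degrees/s): [159.86, 159.86, 180, 180, 180, 180, 180].

INTERFACE

Orientations are given as [roll, pitch, yaw] about the fixed x, y, z axes, in that order (R = Rz(yaw) Ry(pitch) Rx(roll)).
In Python, from station import robot, fingers, vision, workorder, recognise gives the robot as it stands. Calls block until the motion is done:
- robot.move_to(position, orientation): joint-space move of the TCP to a pose.
- robot.line_to(position, orientation=None, velocity=0.15, f_stop=None): straight line of the TCP; orientation=None keeps the orientation; velocity is the mean speed in m/s. With f_stop (N) it stops when the force on the tool has changed by that much, and returns True; else False.
- robot.move_j(angles): joint-space move.
- fingers.gripper_to(opening, force=None): opening from 0.0 (shut) to 1.0 (fully open); force is the grip in N (None keeps the last); returns when the fingers have stopped.
- robot.pause(seconds).
- robot.inverse_kinematics(position, orientation): joint angles nearest the present ones, or None.
- vision.grab_frame(name): name is "side" or "top" or "wrist"; returns the picture (400x640x3 uint8, red, green, blue); there is no depth.
- vision.calibration(name): a dict with "mtx" (3x3 intrinsics, pixels), "k1" (the pictures are not rectified: a ray, as slopes to the right and down, at radius r is drawn at 1 + k1 r^2 times it, then the intrinsics apply), "extrinsics" (4x4, takes a point from world to camera coordinates); the wrist camera has in their place "T_tool_cam" (4x4, takes a point from camera to tool coordinates, whose origin is the TCP and whose axes are the flange's). Camera axes: x right, y up, looking along -z (the intrinsics and any distortion apply to the point x, -y, -z); pixel columns grow to the right and rows downward; lengths in m; the calibration is good to about 2 mm. A picture is of the moment at which its call begins: read the wrist's pose just before it. calibration takes no time and is no camera call.
A pose or a line that the arm cannot do raises robot.PlanningError and nothing moves.
- workorder.close_job(): hands the job in, once; it reports no verdict.
Trained networks look in the newest picture that a camera, given by its name, has taken for a name from the list of things; names that differ only in an ending like _2 or _b are one class to them, and where a whole thing is asked for, a point or a joint stands for the part that bears it (a point fixed in the world has none). Each returns a list of dicts, best first, with "p" (0 to 1); they miss things now and then, are a little off and sometimes report something else, mostly with a low value. They report only what shows in the picture. A call takes as long as a camera call. They do not tell look-alikes from the thing itself.
- recognise(label, camera): "rect" ([centre column, centre row, width, height] in pixels, round what is visible of it).
Readings, each from a call of its own:
- robot.current_time_s(): time.
- robot.current_joint_positions(): joint angles.
- robot.current_dq(): joint speeds.
- robot.current_joint_torque(): joint torques, N m.
- robot.current_tool_pos(): TCP position.
- robot.current_eef_rot(): TCP orientation.
- robot.current_contact_force(): force on the tool from outside, world axes, zero at the start.
- robot.current_torque(): the same for the moment, N m.
- robot.current_finger_gap(): opening from 0.0 (shut) to 1.0 (fully open).
Only numpy, scipy, OpenCV 4.12 (cv2) and the standard library are available. Lean on these libraries where they do the work, as an engineer would, in place of code of your own. Each camera call takes 0.05 s, during which the arm holds its last target.

TASK

Turn the grease coupler in its cradle until its tag lug squarely faces the reader block and keep it so for a moment, then draw it out and press it squarely onto the leaning ball-headed grease nipple at the front of the pearl-sizing drum until it snaps fully home. Keep pushing so that the nipple stays pressed well into its boss, past half of its spring travel, and finish like that: the gripper still holding the coupler and pushing, nothing let go. Leave the jar, the weight, the sieve ring and the tweezers where they are.

Things in the scene. Friction and masses are not known exactly. Their poses are not given: they have to be found in the camera images.
- coupler: grease coupler, loose metal tool, 0.2 to 0.4 kg, standing upright in the cradle. Origin: centre of its open mouth (underside); z: its axis, away from the mouth. Steel sleeve 44 mm diameter, z 0 to 45 mm; above it a grip barrel, 30 mm diameter, to z 100 mm (grip here; the sleeve is a shoulder for the fingertips to push on); a 4 mm high ridge on top points to the tag side, +x
- coupler_tag (a point): outer face of the flat tag lug on the coupler's sleeve: 25 mm from the axis on its +x side, 34 mm above the mouth. The lug is 16 mm wide, 18 mm high and stands 3 mm out of the sleeve
- coupler_seat (a point): point on the coupler's axis 16 mm above its mouth, where the centre of the nipple's ball lies when fully home (it then touches the end of the bore); axes as the coupler. The bore is 22 mm wide, 24 mm deep; three spring pins in it, 9 mm above the mouth, snap over the ball (6 to 10 N to pass them)
- cradle: fixed cradle: base plate 6 mm thick, 80 x 130 mm, with a black ring (48 mm inside, 60 mm outside, top 26 mm above the table) in which the coupler stands, free to turn, its mouth 6 mm above the table. Origin: on the table under the ring's axis; +y points to the reader block, z up
- reader_window (a point): window of the reader block: 42 mm from the ring's axis along the cradle's +y, 34 mm above the table. The block (46 x 32 mm, top 44 mm above the table) is behind it. Seen from above, the coupler has to turn counterclockwise by 0.5 to 1.55 rad from its start for its tag to face it
- nipple_ball (a point): centre of the nipple's steel ball head, 16 mm diameter, on a 9 mm stem out of a round boss 36 mm wide; 30 mm above the boss's flat top, about 92 mm above the table. z points outwards along the nipple's axis, which leans 25 degrees from vertical towards the drum's front (its -x); it moves with the nipple
- nipple (a joint): how far the nipple is pushed into its boss along its axis, m: 0 free, 0.008 at its stop. Its spring pushes back with about 8 N at 0 and 15 N at 0.008
- drum: fixed pearl-sizing drum: a casting with a perforated aluminium drum along x, from x -75 to +270 mm, 110 mm wide, 118 mm high. Origin: on the table under the middle of the front bearing's foot. The boss with the nipple leans out at its -x end; bearing and drum rise behind it from x +20 mm on
- jar: bystander: closed glass jar with metal cap, 44 mm diameter, 55 mm high, origin under its centre
- weight: bystander: brass weight with a knob, 36 mm diameter, 46 mm high, origin under its centre
- sieve: bystander: wooden sieve ring, 100 mm diameter, 30 mm high, origin under its centre
- tweezers: bystander: wooden tweezers, 150 mm long, lying flat, origin under their middle
Mind the look-alikes: they are no part of the job. Of the things that look like the coupler, the smallest one is meant.

How it is judged:
By the outcome, as a careful person would: the job done as asked, in the order asked, and still so for the second after the job is handed in, while the arm keeps its last pose, push and grip.
It also fails if it takes over 42 s, if anything falls off the work surface, if the arm or the gripper's body presses on something with over 40 N, if the wrist force passes 120 N, or if a joint passes its speed limit or range.

## Working session

There is one attempt and no reset: what is moved stays moved. The work goes in short steps, each a Python script; the robot and the scene stay as the last script left them, time stands still between calls to the robot, and variables do not carry over. Pictures are saved under pics/ and viewed, and the job is handed in when it is done.

```bash
ls; mkdir -p pics
python3 - <<'E'
from station import robot, fingers, vision, workorder, recognise
import cv2
for n in ["top","side","wrist"]:
    im=vision.grab_frame(n); cv2.imwrite(f"pics/{n}0.png",im[:,:,::-1])
    for l in ["coupler","cradle","drum","nipple_ball","coupler_tag"]:
        print(n,l,[([round(float(v)) for v in d["rect"]],round(d["p"],2)) for d in recognise(l,n)][:4])
    print(vision.calibration(n))
print(robot.current_time_s(), robot.tip_reach)
E
```

```text
pics
top coupler [([271, 233, 24, 20], 0.67), ([271, 195, 18, 16], 0.56)]
top cradle [([267, 193, 45, 31], 0.73)]
top drum [([376, 124, 40, 129], 0.94), ([267, 193, 46, 29], 0.32)]
top nipple_ball [([267, 194, 46, 32], 0.29)]
top coupler_tag [([253, 151, 23, 29], 0.93), ([275, 232, 26, 18], 0.69)]
{'mtx': array([[436.10036918,   0.        , 324.81136672],
       [  0.        , 436.10036918, 199.25994326],
       [  0.        ,   0.        ,   1.        ]]), 'k1': -0.006061893207104559, 'extrinsics': array([[-0.02589426, -0.99939638,  0.02315953,  0.03932075],
       [ 0.98925953, -0.02228395,  0.14446107, -0.50889217],
       [-0.14385778,  0.0266515 ,  0.98923942, -1.24598746],
       [ 0.        ,  0.        ,  0.        ,  1.        ]])}
side coupler [([305, 177, 17, 27], 0.92), ([270, 194, 25, 46], 0.62), ([324, 153, 22, 42], 0.58)]
side cradle [([422, 223, 112, 105], 0.74), ([304, 188, 46, 38], 0.64)]
side drum [([423, 223, 113, 103], 0.96)]
side nipple_ball [([388, 236, 6, 9], 0.37)]
side coupler_tag [([305, 179, 15, 28], 0.95), ([325, 154, 24, 41], 0.81), ([272, 193, 25, 44], 
[... 456 characters left out ...]
}
wrist coupler [([171, 378, 33, 39], 0.76)]
wrist cradle []
wrist drum []
wrist nipple_ball []
wrist coupler_tag [([171, 378, 41, 41], 0.71)]
{'mtx': array([[283.81003867,   0.        , 319.37089541],
       [  0.        , 283.81003867, 199.57163145],
       [  0.        ,   0.        ,   1.        ]]), 'k1': -0.045762660680094144, 'T_tool_cam': array([[ 6.96846633e-04,  9.54399550e-01,  2.98531429e-01,
         7.59973154e-02],
       [ 9.99999745e-01, -6.19171314e-04, -3.54768784e-04,
        -9.78188604e-04],
       [-1.53749070e-04,  2.98531600e-01, -9.54399738e-01,
        -1.25901649e-01],
       [ 0.00000000e+00,  0.00000000e+00,  0.00000000e+00,
         1.00000000e+00]])}
0.9 0.017
```

Run:
```python
import cv2
a=cv2.imread("pics/top0.png")[40:280,200:440]; cv2.imwrite("pics/top0z.png",cv2.resize(a,(600,600),interpolation=cv2.INTER_CUBIC))
a=cv2.imread("pics/side0.png")[100:310,230:500]; cv2.imwrite("pics/side0z.png",cv2.resize(a,(771,600),interpolation=cv2.INTER_CUBIC))
```

```text
(no output)
```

View pics/top0.png

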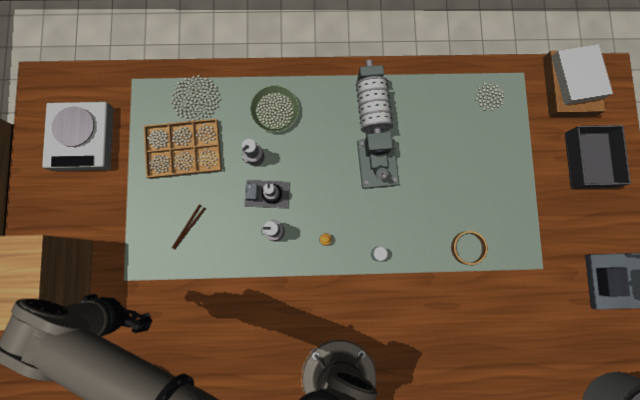

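View pics/wrist0.png

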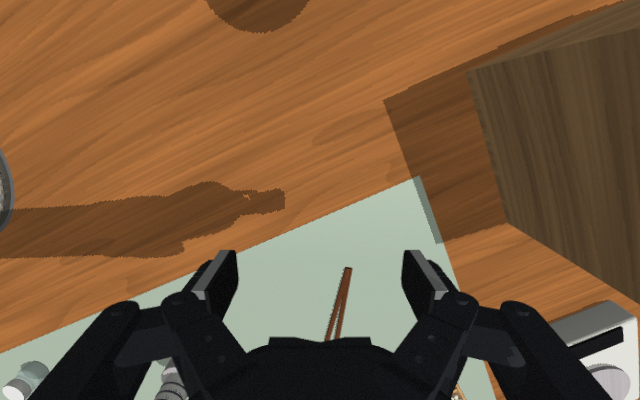

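```bash
ls pics
```

```text
side0.png
side0z.png
top0.png
top0z.png
wrist0.png
```

View pics/top0z.png

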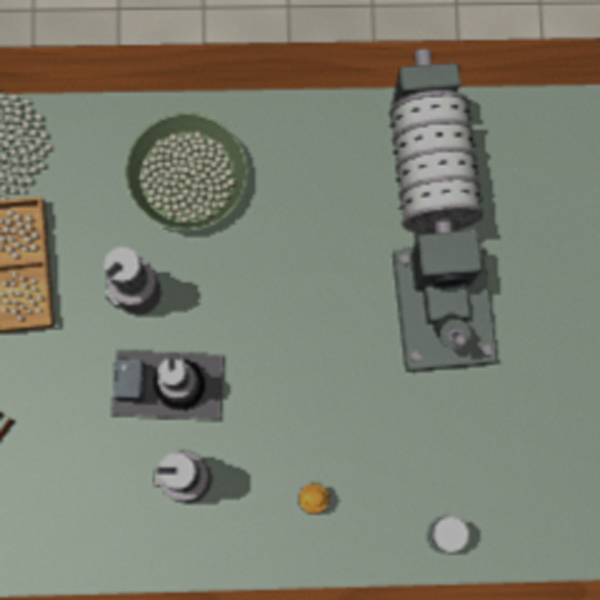

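View pics/side0z.png

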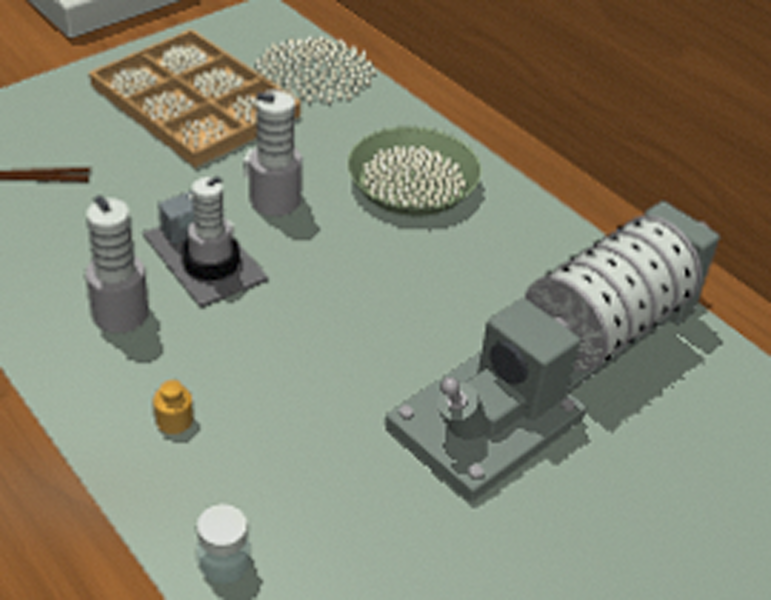

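Run:
```python
import cv2
def z(n,r,c,s,o):
    a=cv2.imread(f"pics/{n}0.png")[r[0]:r[1],c[0]:c[1]]; return cv2.resize(a,None,fx=s,fy=s,interpolation=cv2.INTER_CUBIC)
import numpy as np
# each 40x40 or so at 8-10x
cv2.imwrite("pics/zt.png",np.hstack([z("top",(145,195),(355,405),8,0),z("top",(170,220),(240,290),8,0)]))
cv2.imwrite("pics/zs.png",np.hstack([z("side",(220,270),(365,415),8,0),z("side",(155,205),(280,330),8,0)]))
```

```text
(no output)
```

View pics/zt.png

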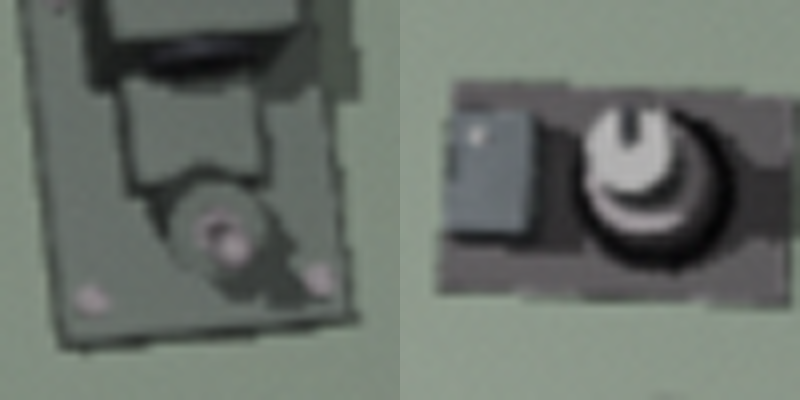

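View pics/zs.png

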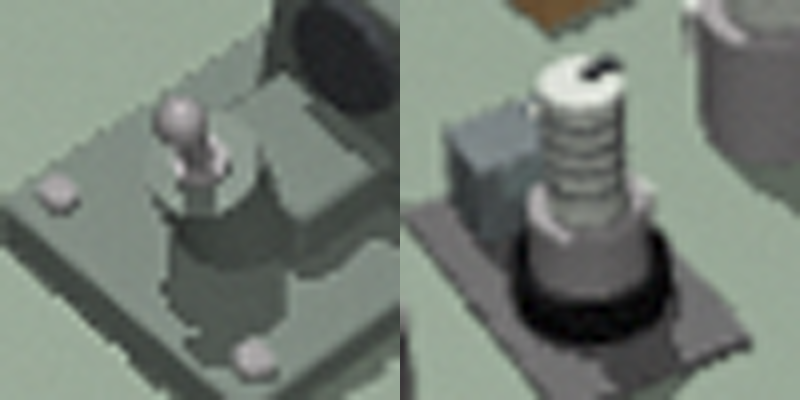

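```bash
cat > h.py <<'E'
import numpy as np, cv2
from scipy.optimize import least_squares
from scipy.spatial.transform import Rotation as Ro
from station import robot, fingers, vision, workorder, recognise
def ray(n,px,T=None):
    c=vision.calibration(n); K=c["mtx"]; x=(px[0]-K[0,2])/K[0,0]; y=(px[1]-K[1,2])/K[1,1]
    rd=np.hypot(x,y); r=rd
    for _ in range(20): r=rd/(1+c["k1"]*r*r)
    s=r/rd if rd>0 else 1
    d=np.array([x*s,-y*s,-1.])
    M=np.linalg.inv(c["extrinsics"]) if T is None else T@c["T_tool_cam"]
    d=M[:3,:3]@d; return M[:3,3],d/np.linalg.norm(d)
def tri(rays):
    A=np.zeros((3,3));b=np.zeros(3)
    for o,d in rays:
        P=np.eye(3)-np.outer(d,d);A+=P;b+=P@o
    p=np.linalg.solve(A,b)
    return p,[float(np.linalg.norm((np.eye(3)-np.outer(d,d))@(p-o))) for o,d in rays]
def atz(r,z): o,d=r; return o+d*(z-o[2])/d[2]
def toolT():
    T=np.eye(4);T[:3,:3]=Ro.from_euler('xyz',robot.current_eef_rot(),degrees=True).as_matrix();T[:3,3]=robot.current_tool_pos();return T
def proj(n,p,T=None):
    c=vision.calibration(n);K=c["mtx"]
    E=c["extrinsics"] if T is None else np.linalg.inv(T@c["T_tool_cam"])
    q=E[:3,:3]@p+E[:3,3]; x,y=q[0]/-q[2],-q[1]/-q[2]; s=1+c["k1"]*(x*x+y*y)
    return np.array([K[0,0]*x*s+K[0,2],K[1,1]*y*s+K[1,2]])
E
python3 - <<'E'
from h import *
np.set_printoptions(precision=4,suppress=True)
zt=lambda u,v,c,r:((u+.5)/8-.5+c,(v+.5)/8-.5+r)
b=tri([ray("top",zt(235,248,355,145)),ray("side",zt(180,120,365,220))]);print("ball",b)
for ct in [(628,153)]:
    c=tri([ray("top",zt(ct[0]-400,ct[1],240,170)),ray("side",zt(180,82,280,155))]);print("ctop",c)
print("top-only",atz(ray("top",zt(228,153,240,170)),.106),"side-only",atz(ray("side",zt(180,82,280,155)),.106))
print("ball z92",atz(ray("top",zt(235,248,355,145)),.092),atz(ray("side",zt(180,120,365,220)),.092))
for u,v in [(457,82),(795,100),(788,305),(438,293)]: print("plate",atz(ray("top",zt(u-400,v,240,170)),.006))
for u,v in [(62,345),(352,318),(20,5)]: print("drum",atz(ray("top",zt(u,v,355,145)),.0))
print("ridge",atz(ray("top",zt(232,106,240,170)),.11),atz(ray("top",zt(232,143,240,170)),.11))
print("ridge side",atz(ray("side",zt(185,76,280,155)),.11),atz(ray("side",zt(220,60,280,155)),.11))
print(robot.inverse_kinematics([0.56,0.16,0.3],[180,0,0]))
E
```

```text
ball (array([ 0.565 , -0.1407,  0.0971]), [9.459274657962805e-05, 9.459274657968007e-05])
ctop (array([0.533 , 0.1851, 0.1099]), [0.0009145447962365968, 0.0009145447962366356])
top-only [0.5329 0.1859 0.106 ] side-only [0.5365 0.1892 0.106 ]
ball z92 [ 0.5659 -0.1414  0.092 ] [ 0.5686 -0.1375  0.092 ]
plate [0.5788 0.2605 0.006 ]
plate [0.5691 0.1333 0.006 ]
plate [0.4911 0.137  0.006 ]
plate [0.4986 0.2676 0.006 ]
drum [ 0.548  -0.0891  0.    ]
drum [ 0.556  -0.2004  0.    ]
drum [ 0.6814 -0.0779  0.    ]
ridge [0.5487 0.184  0.11  ] [0.5356 0.1841 0.11  ]
ridge side [0.5371 0.1866 0.11  ] [0.5521 0.1873 0.11  ]
[-42.6065  22.9948  37.0074  76.6179 -13.6568  84.8116 -96.5924]
```

Run:
```python
from h import *
np.set_printoptions(precision=1,suppress=True,linewidth=150)
print(robot.current_eef_rot())
for y in range(-180,180,30):
    q=robot.inverse_kinematics([.535,.187,.223],[180,0,y]);q2=robot.inverse_kinematics([.535,.187,.07],[180,0,y])
    print(y,q is not None and np.array(q), q2 is not None and np.array(q2))
a=np.radians(4.4);x=np.array([np.cos(a),np.sin(a),0]);z=np.cos(np.radians(25))*np.array([0,0,1])-np.sin(np.radians(25))*x
for y in range(-180,180,30):
    Y=np.cos(np.radians(y))*np.cross(z,x)+np.sin(np.radians(y))*np.cross(z,np.cross(z,x)); Y/=np.linalg.norm(Y)
    R=np.c_[np.cross(Y,-z),Y,-z]; e=Ro.from_matrix(R).as_euler('xyz',degrees=True)
    for h in (.05,.09): 
        q=robot.inverse_kinematics(list(np.array([.566,-.140,.094])+h*z),list(e)); print(y,e,h,q is not None and np.array(q))
```

```text
[180.    0.  155.4]
-180 [-31.2  20.8  14.   86.8  -5.1  73.1  73.3] [-29.7  29.1  11.9  97.6  -7.1  54.1  75. ]
-150 [-27.9  20.6   9.4  86.6  -3.5  73.1 101.9] [-25.4  28.9   6.1  97.4  -3.6  53.9 102. ]
-120 [-25.1  20.6   5.6  86.5  -2.1  73.  130.7] [-22.2  28.9   1.7  97.3  -1.   53.9 129.9]
-90 [-21.7  20.6   1.   86.4  -0.4  73.1 159.3] [-18.2  29.   -3.9  97.1   2.3  54.  157.1]
-60 [ -63.2   31.8   64.6   87.9  -29.    78.7 -146.2] [ -62.5   44.4   64.4   98.8  -43.8   65.9 -135. ]
-30 [ -63.2   31.8   64.6   87.9  -29.    78.7 -116.2] [ -62.5   44.4   64.4   98.8  -43.8   65.9 -105. ]
0 [-46.6  23.   35.7  87.4 -13.7  74.1 -99.3] [-44.4  31.9  32.8  98.2 -20.2  55.9 -94.1]
30 [-44.   22.4  31.8  87.3 -12.1  73.8 -70.7] [-42.7  31.4  30.2  98.1 -18.5  55.6 -65.5]
60 [-43.1  22.2  30.6  87.2 -11.5  73.7 -41.2] [-43.   31.5  30.8  98.1 -18.9  55.6 -35.2]
90 [-39.8  21.6  25.8  87.1  -9.6  73.5 -12.8] [-39.6  30.6  25.8  98.  -15.7  55.   -7.9]
120 [-36.3  21.2  21.   87.   -7.8  73.3  15.6] [-36.1  29.9  20.8  97.8 -12.5  54.6  19.5]
150 [-32.9  20.9  16.2  86.8  -6.   73.2  
[... 1161 characters left out ...]
66.9   21.5 -143.1] 0.09 [ 72.2  15.5 -60.5 114.1   9.1  34.5 133.4]
60 [-158.    12.2 -113.2] 0.05 [ -34.3   20.8   65.   117.8  -51.1   41.3 -143.7]
60 [-158.    12.2 -113.2] 0.09 [ -37.2   12.6   65.4  117.3  -37.7   40.9 -154.6]
90 [-155.     0.   -85.6] 0.05 [ -34.3   20.8   65.   117.8  -51.1   41.3 -113.7]
90 [-155.     0.   -85.6] 0.09 [ -37.2   12.6   65.4  117.3  -37.7   40.9 -124.6]
120 [-158.   -12.2  -58. ] 0.05 [-34.3  20.8  65.  117.8 -51.1  41.3 -83.7]
120 [-158.   -12.2  -58. ] 0.09 [-37.2  12.6  65.4 117.3 -37.7  40.9 -94.6]
150 [-166.9  -21.5  -28.1] 0.05 [-26.8  16.8  54.1 117.7 -44.   37.2 -59.8]
150 [-166.9  -21.5  -28.1] 0.09 [-37.2  12.6  65.4 117.3 -37.7  40.9 -64.6]
```

Run:
```python
from h import *
np.set_printoptions(precision=4,suppress=True)
robot.move_to([.535,.187,.235],[180,0,30])
T=toolT();im=vision.grab_frame("wrist");cv2.imwrite("pics/w1.png",im[:,:,::-1]);np.save("w1.npy",T)
for l in ["coupler","coupler_tag"]: print([(d["rect"],d["p"]) for d in recognise(l,"wrist")])
print(T[:3,3],robot.current_time_s(),proj("wrist",np.array([.533,.1866,.106]),T))
c=im[100:300,220:420];cv2.imwrite("pics/w1z.png",cv2.resize(c,(600,600),interpolation=cv2.INTER_CUBIC)[:,:,::-1])
```

```text
[([337.8, 54.1, 65.2, 82.0], 0.88), ([278.6, 274.3, 57.6, 95.2], 0.63), ([321.1, 185.0, 37.7, 50.8], 0.56)]
[([280.6, 272.1, 64.3, 94.1], 0.72), ([334.9, 53.9, 67.5, 84.9], 0.7), ([322.0, 186.2, 38.3, 52.8], 0.65)]
[0.5344 0.1889 0.2348] 2.6583 [320.0494 197.8978]
```

View pics/w1.png

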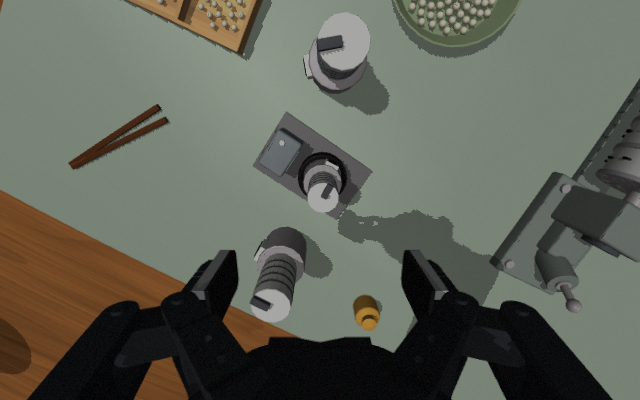

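View pics/w1z.png

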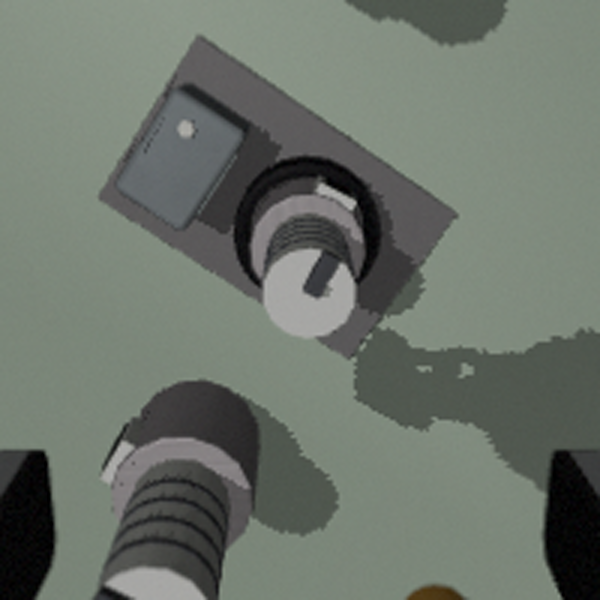

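Run:
```python
from h import *
np.set_printoptions(precision=4,suppress=True)
T=np.load("w1.npy")
w=lambda u,v:ray("wrist",((u+.5)/3-.5+220,(v+.5)/3-.5+100),T)
print("ctop",atz(w(309,293),.106))
P=[atz(w(*p),.006) for p in [(200,36),(458,214),(350,357),(100,197)]]
for p in P: print(p)
ang=lambda v:np.degrees(np.arctan2(v[1],v[0]))
print("cradle y",ang(P[0]-P[1]),ang(P[3]-P[2]),"x",ang(P[0]-P[3]),ang(P[1]-P[2]))
a,b=atz(w(313,296),.110),atz(w(328,253),.110); print("ridge",ang(b-a),a,b,np.linalg.norm(b-a))
print("tagtop",atz(w(336,193),.049), "left/right",[atz(w(*p),.049) for p in ((316,183),(356,203))])
print("ring",atz(w(308,228),.026))
print("reader corners",[atz(w(*p),.044) for p in ((183,88),(247,132),(183,230),(118,184))])
# ball from wrist
print("ball w",tri([ray("wrist",(572.5,305),T),ray("side",(387.1,234.6))]),tri([ray("wrist",(572.5,305),T),ray("top",(383.9,175.6))]),tri([ray("wrist",(572.5,305),T),ray("top",(383.9,175.6)),ray("side",(387.1,234.6))]))
```

```text
ctop [0.5347 0.1848 0.106 ]
[0.5799 0.2605 0.006 ]
[0.5712 0.1317 0.006 ]
[0.4927 0.1377 0.006 ]
[0.5013 0.2661 0.006 ]
cradle y 86.15316733645648 86.17600211696241 x -4.067641346750506 -4.356846027307862
ridge 12.026430855538353 [0.5355 0.1839 0.11  ] [0.5496 0.1868 0.11  ] 0.014354166182506869
tagtop [0.5585 0.1864 0.049 ] left/right [array([0.558 , 0.1947, 0.049 ]), array([0.559 , 0.1781, 0.049 ])]
ring [0.5376 0.1859 0.026 ]
reader corners [array([0.5629, 0.2536, 0.044 ]), array([0.5608, 0.2257, 0.044 ]), array([0.5164, 0.2288, 0.044 ]), array([0.5197, 0.2582, 0.044 ])]
ball w (array([ 0.5664, -0.1387,  0.0938]), [0.000856616682914223, 0.00085661668291429]) (array([ 0.5656, -0.1413,  0.0914]), [0.000294135494611332, 0.00029413549461139275]) (array([ 0.5659, -0.1398,  0.0939]), [0.0012299473308394775, 0.0012826588159313092, 0.0012481215436650663])
```

Run:
```python
import cv2
c=cv2.imread("pics/w1.png")[145:215,285:365];cv2.imwrite("pics/w1zz.png",cv2.resize(c,None,fx=8,fy=8,interpolation=cv2.INTER_CUBIC))
```

```text
(no output)
```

View pics/w1zz.png

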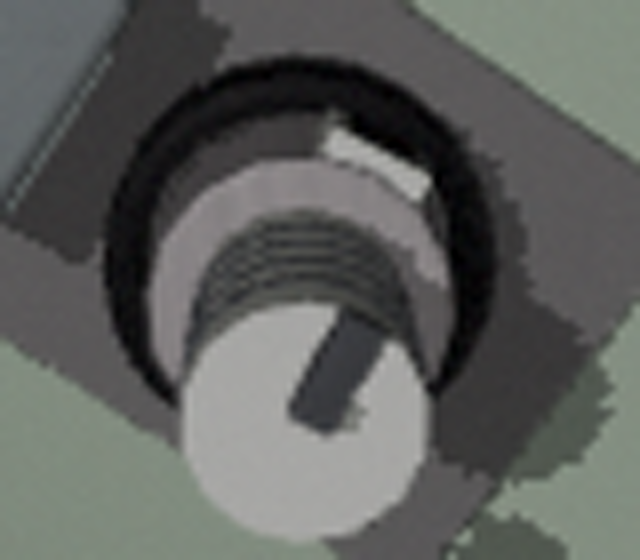

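Run:
```python
from h import *
T=np.load("w1.npy")
w=lambda u,v,z:atz(ray("wrist",((u+.5)/8-.5+285,(v+.5)/8-.5+145),T),z)
ang=lambda v:np.degrees(np.arctan2(v[1],v[0]))
print("axis",w(305,421,.106))
print("ridge L",ang(w(337,310,.11)-w(288,408,.11)),"R",ang(w(386,337,.11)-w(330,432,.11)), "end",ang(w(337,310,.11)-w(386,337,.11))-90,"inner",ang(w(288,408,.11)-w(328,432,.11))-90)
print("lug outer",ang(w(335,127,.049)-w(433,181,.049))-90,"inner",ang(w(325,150,.049)-w(415,198,.049))-90)
print("ring axis",w(300,250,.026),"lug ctr",w(384,154,.049),w(375,171,.049))
```

```text
axis [0.53484624 0.18481415 0.106     ]
ridge L 4.664210618321652 R 1.1139130038099887 end 0.7916438541857787 inner -1.7739267635301275
lug outer 1.3607997620292025 inner 2.053992962120873
ring axis [0.53729892 0.18612388 0.026     ] lug ctr [0.55915274 0.18568658 0.049     ] [0.55648254 0.18553981 0.049     ]
```

Run:
```python
from h import *
np.set_printoptions(precision=4,suppress=True)
print(robot.current_tool_pos(),robot.current_time_s())
fingers.gripper_to(0.65); print(robot.current_finger_gap())
robot.line_to([.5353,.1852,.15],[180,0,30],velocity=.15)
print(np.array(robot.current_tool_pos()),robot.current_time_s())
r=robot.line_to([.5353,.1852,.0715],[180,0,30],velocity=.1,f_stop=8)
print(r,np.array(robot.current_tool_pos()),robot.current_eef_rot(),robot.current_contact_force(),robot.current_time_s())
im=vision.grab_frame("side");cv2.imwrite("pics/s2.png",cv2.resize(im[120:240,250:370],(600,600),interpolation=cv2.INTER_CUBIC)[:,:,::-1])
im=vision.grab_frame("wrist");cv2.imwrite("pics/w2.png",im[:,:,::-1])
```

```text
[0.5345 0.1886 0.2349] 2.6583
0.6499470933876441
[0.536  0.1853 0.1508] 3.7833
False [0.536  0.1853 0.0722] [179.983   -0.0878  29.999 ] [0.077  0.7624 0.424 ] 4.7167
```

View pics/s2.png

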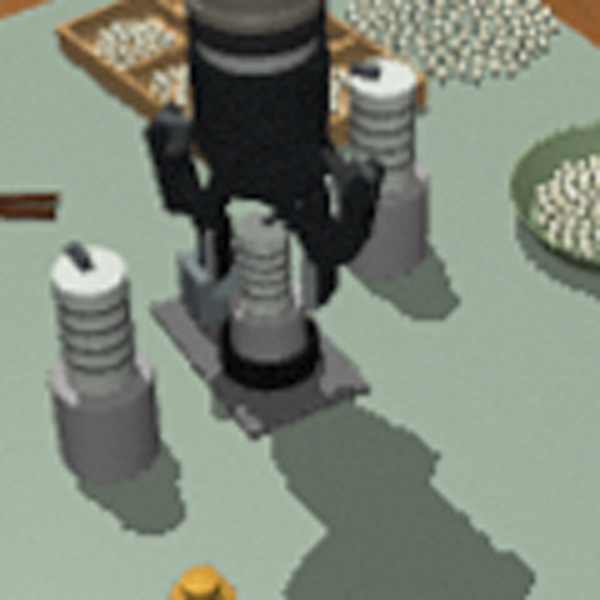

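View pics/w2.png

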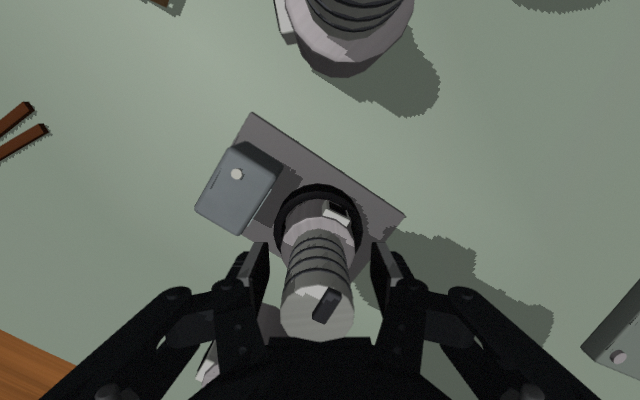

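Run:
```python
from h import *
np.set_printoptions(precision=4,suppress=True)
fingers.gripper_to(0.0,force=60); print("gap",robot.current_finger_gap(),np.array(robot.current_contact_force()),robot.current_time_s())
for y in (50,):
    r=robot.line_to([.5353,.1852,.0715],[180,0,y],velocity=.1,f_stop=15)
    print(r,np.array(robot.current_tool_pos()),np.array(robot.current_eef_rot()),np.array(robot.current_contact_force()),np.array(robot.current_torque()),robot.current_time_s())
```

```text
gap 0.3368729594483187 [-0.3304  0.8535  4.345 ] 5.1667
False [0.5354 0.1844 0.0722] [179.9831   0.0144  49.898 ] [-0.9521 -1.1919  5.3396] [-0.3262  0.3882 -0.0055] 5.6667
```

Run:
```python
from h import *
np.set_printoptions(precision=4,suppress=True)
for y in (75,100,114.6):
    r=robot.line_to([.5353,.1852,.0715],[180,0,y],velocity=.1,f_stop=20)
    print(r,np.array(robot.current_tool_pos()),np.array(robot.current_eef_rot()),np.array(robot.current_contact_force()),robot.current_time_s())
robot.pause(.2)
print(robot.current_eef_rot(),robot.current_joint_positions())
T=toolT();np.save("w3.npy",T);im=vision.grab_frame("wrist");cv2.imwrite("pics/w3.png",im[:,:,::-1])
im=vision.grab_frame("top");cv2.imwrite("pics/t3.png",im[:,:,::-1])
im=vision.grab_frame("side");cv2.imwrite("pics/s3.png",im[:,:,::-1]);cv2.imwrite("pics/s3z.png",cv2.resize(im[140:220,260:340],(640,600),interpolation=cv2.INTER_CUBIC)[:,:,::-1])
```

```text
False [0.5352 0.1848 0.0721] [-179.9843    0.0032   74.9091] [-3.4522 -1.2576  5.9514] 6.25
False [0.5359 0.1847 0.0721] [179.942    0.0205  99.8222] [-1.0923 -1.9461  4.3068] 6.8333
False [0.5355 0.1852 0.0721] [179.9735  -0.0093 114.4485] [-1.9786 -0.7966  6.3953] 7.2417
[179.9722   0.0028 114.4496] [-27.1266  28.7831   8.6383  97.4081  -5.1174  54.1644   7.9065]
```

View pics/w3.png

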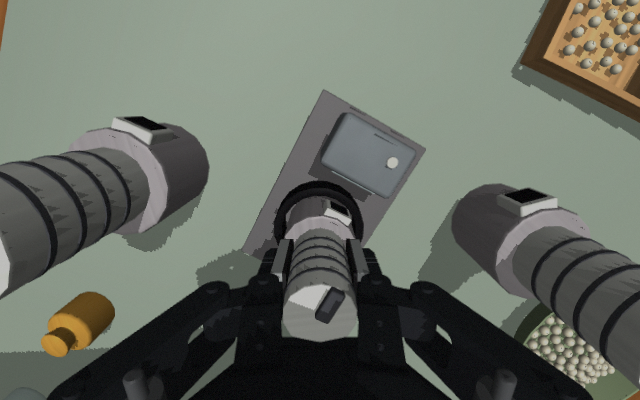

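View pics/s3z.png

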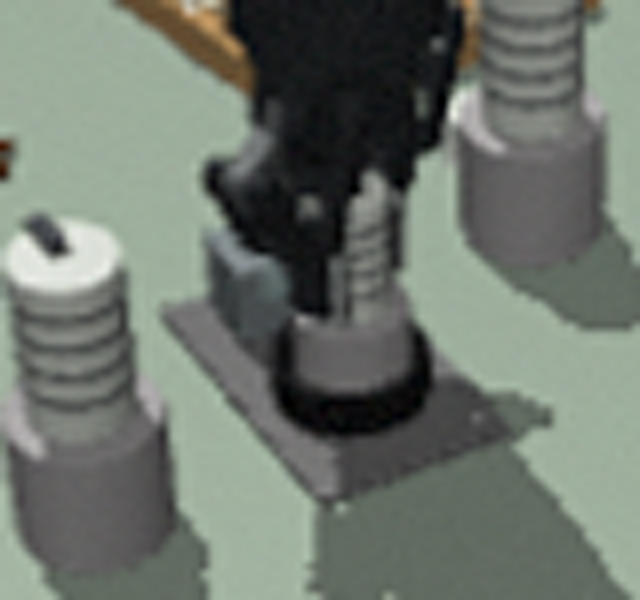

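Run:
```python
import cv2
c=cv2.imread("pics/w3.png")[85:260,240:430];cv2.imwrite("pics/w3z.png",cv2.resize(c,None,fx=4,fy=4,interpolation=cv2.INTER_CUBIC)[:600])
c=cv2.imread("pics/w3.png")[190:225,315:360];cv2.imwrite("pics/w3zz.png",cv2.resize(c,None,fx=16,fy=16,interpolation=cv2.INTER_CUBIC))
```

```text
(no output)
```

View pics/w3z.png

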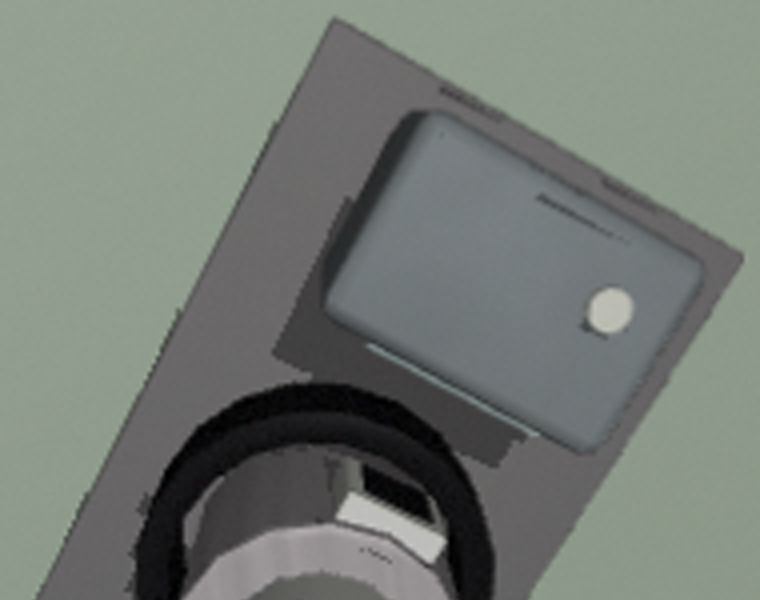

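View pics/w3zz.png

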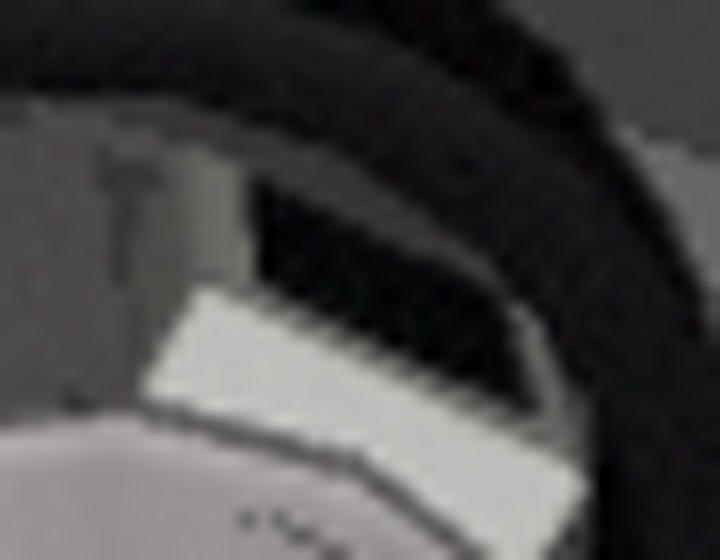

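Run:
```python
from h import *
T=np.load("w3.npy")
w=lambda u,v,z,s,c,r:atz(ray("wrist",((u+.5)/s-.5+c,(v+.5)/s-.5+r),T),z)
ang=lambda v:np.degrees(np.arctan2(v[1],v[0]))
l=lambda u,v:w(u,v,.049,16,315,190); p=lambda u,v,z:w(u,v,z,4,240,85)
print("lug normal",ang(l(585,488)-l(205,288))-90+180,l(585,488),l(205,288))
print("window normal",ang(p(538,436,.04)-p(368,345,.04))+90, "blockfar",ang(p(697,265,.044)-p(440,110,.044))+90)
print("plate y",ang(p(335,18,.006)-p(38,598,.006)),"far",ang(p(742,258,.006)-p(335,18,.006))+90)
m=(l(585,488)+l(205,288))/2; print("tag ctr",m,"dir from TCP",ang(m-np.array([.5355,.1852,0])))
```

```text
lug normal 85.49034261150223 [0.54430634 0.20762184 0.049     ] [0.52897845 0.20883077 0.049     ]
window normal 86.15908591821693 blockfar 85.10077750395527
plate y 85.98836099799937 far 85.76311261691093
tag ctr [0.5366424  0.20822631 0.049     ] dir from TCP 87.15972839488754
```

```bash
cat >> h.py <<'E'
a=np.radians(4.4);DX=np.array([np.cos(a),np.sin(a),0]);AX=np.cos(np.radians(25))*np.array([0,0,1])-np.sin(np.radians(25))*DX
Yt=-np.cross(AX,np.cross(AX,DX)); Yt/=np.linalg.norm(Yt)
Rt=np.c_[np.cross(Yt,-AX),Yt,-AX]
if Rt[1,0]<0: Rt[:,:2]*=-1
EUL=list(Ro.from_matrix(Rt).as_euler('xyz',degrees=True))
SEAT=.0501
E
python3 - <<'E'
from h import *
np.set_printoptions(precision=4,suppress=True)
print(EUL)
robot.pause(1.3)
print(robot.current_eef_rot(),robot.current_time_s())
robot.line_to([.5355,.1852,.2],velocity=.1)
print("f",np.array(robot.current_contact_force()),robot.current_finger_gap())
ball=np.array([.566,-.140,.0935])
robot.move_to(list(ball+(SEAT+.045)*AX),EUL); robot.pause(.2)
T=toolT();np.save("w4.npy",T);print(T,robot.current_time_s(),np.array(robot.current_contact_force()))
for n in("wrist","top","side"):
    im=vision.grab_frame(n);cv2.imwrite(f"pics/{n}4.png",im[:,:,::-1])
E
python3 - <<'E'
import cv2
c=cv2.imread("pics/side4.png")[185:260,345:445];cv2.imwrite("pics/side4z.png",cv2.resize(c,None,fx=8,fy=8,interpolation=cv2.INTER_CUBIC))
E
```

```text
[np.float64(155.0), np.float64(1.2722218725854067e-14), np.float64(94.4)]
[179.9747   0.0061 114.4486] 8.8917
f [ 1.4231 -0.1972 -4.311 ] 0.3385788288609103
[[-0.0802  0.9034  0.4211  0.5268]
 [ 0.9968  0.0728  0.0338 -0.1414]
 [-0.0001  0.4225 -0.9064  0.1797]
 [ 0.      0.      0.      1.    ]] 11.775 [-0.2124  0.0646 -3.9781]
```

View pics/wrist4.png

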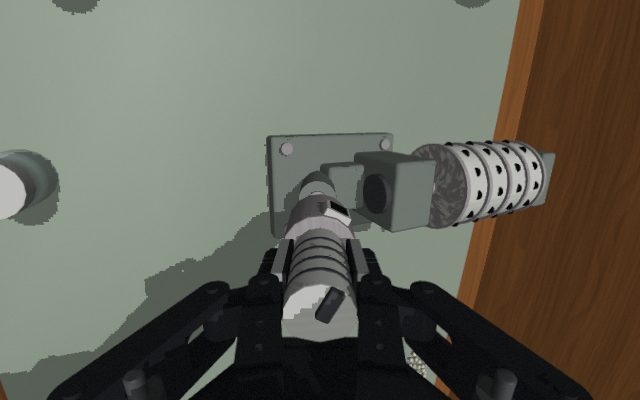

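View pics/side4z.png

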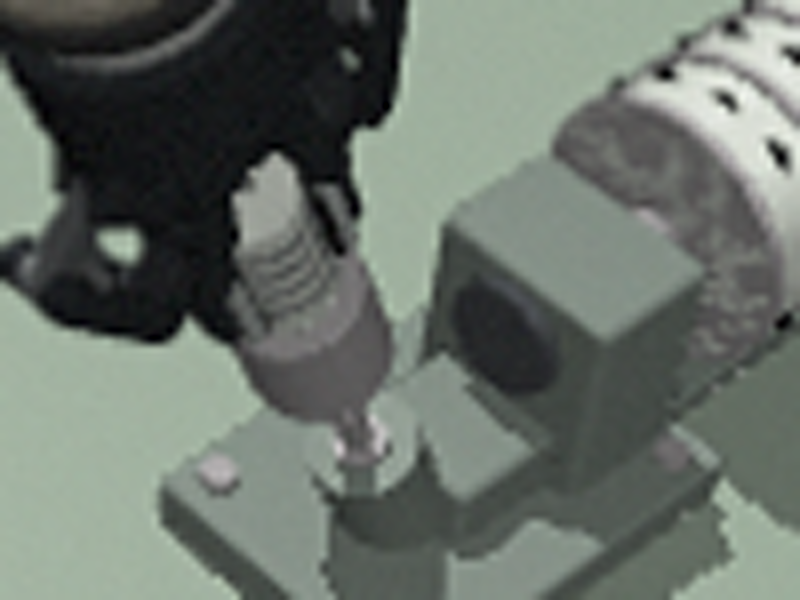

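View pics/top4.png

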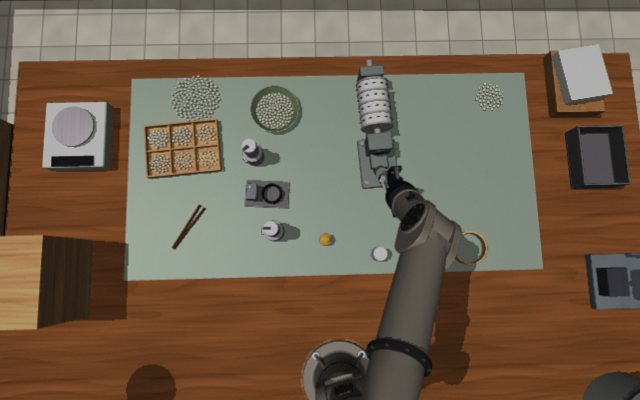

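```bash
cat > ov.py <<'E'
from h import *
def overlay(n,Tt,pic,out,r0,r1,c0,c1,s,ball,seat=SEAT,ax=AX,T=None):
    im=cv2.resize(cv2.imread(pic)[r0:r1,c0:c1],None,fx=s,fy=s,interpolation=cv2.INTER_CUBIC)
    def P(p): q=proj(n,p,T); return [(q[0]-c0+.5)*s-.5,(q[1]-r0+.5)*s-.5]
    def circ(o,X,Y,r,col):
        pts=np.array([P(o+r*(np.cos(t)*X+np.sin(t)*Y)) for t in np.linspace(0,2*np.pi,60)]);cv2.polylines(im,[pts.round().astype(np.int32)],True,col,1,cv2.LINE_AA)
    R=Tt[:3,:3];m=Tt[:3,3]+R[:,2]*(seat+.016)
    for h,r in((0,.022),(.045,.022),(.1,.015)): circ(m-R[:,2]*h,R[:,0],R[:,1],r,(0,0,255))
    X=np.cross(ax,[0,0,1.]);X/=np.linalg.norm(X);Y=np.cross(ax,X)
    circ(ball-.03*ax,X,Y,.018,(255,0,0)); circ(ball,X,Y,.008,(0,255,255)); circ(ball-.025*ax,X,Y,.0045,(255,0,255))
    cv2.imwrite(out,im)
E
python3 - <<'E'
from ov import *
T=np.load("w4.npy");b=np.array([.566,-.140,.0935])
overlay("side",T,"pics/side4.png","pics/o1.png",185,260,345,445,8,b)
overlay("wrist",T,"pics/wrist4.png","pics/o2.png",160,250,270,380,7,b,T=T)
overlay("side",T,"pics/side0.png","pics/o3.png",210,270,350,430,8,b)
T1=np.load("w1.npy")
overlay("wrist",T1,"pics/w1.png","pics/o4.png",230,320,510,610,7,b,T=T1)
overlay("top",T,"pics/top0.png","pics/o5.png",145,195,355,405,8,b)
E
```

```text
(no output)
```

View pics/o1.png

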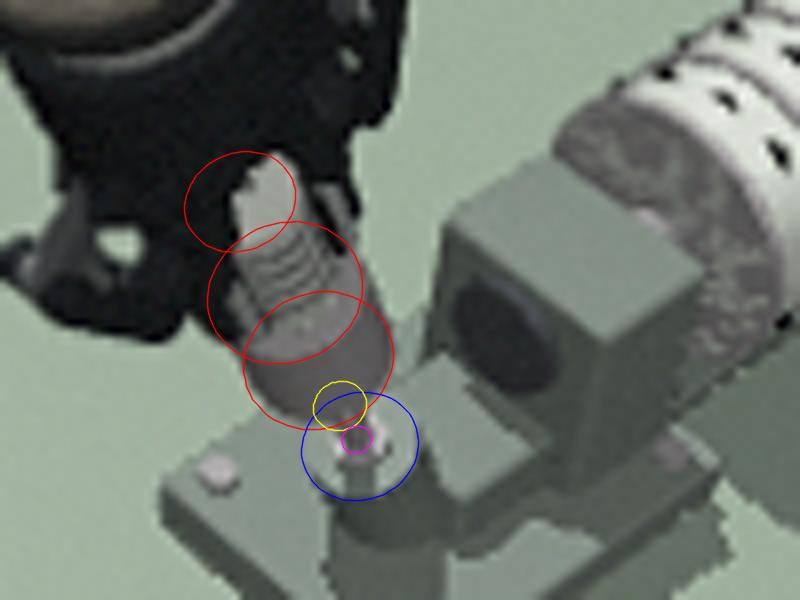

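View pics/o2.png

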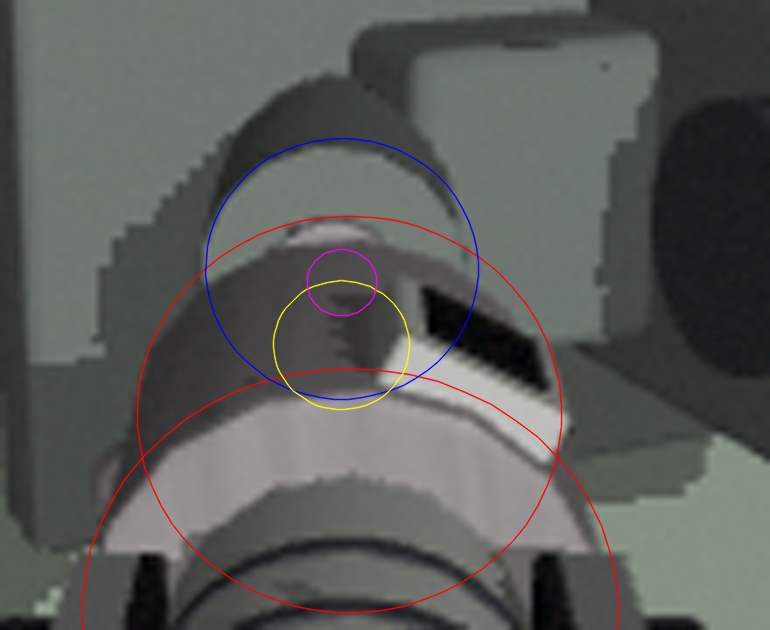

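View pics/o3.png

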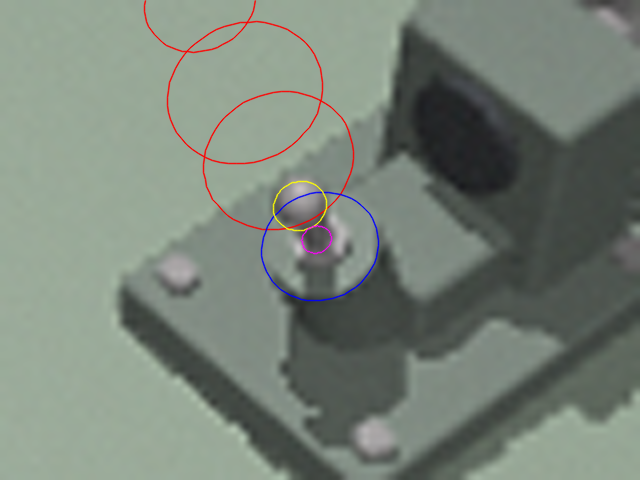

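View pics/o4.png

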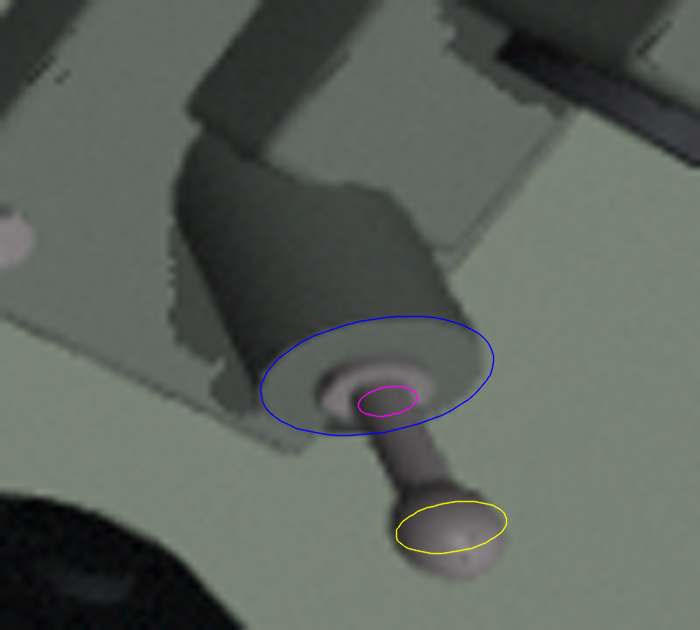

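View pics/o5.png

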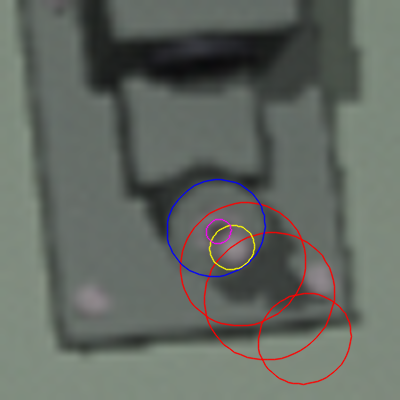

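Run:
```python
from ov import *
T=np.load("w4.npy");b=np.array([.566,-.140,.0935])
overlay("side",T,"pics/side4.png","pics/o1.png",195,245,365,405,15,b)
T3=np.load("w3.npy")
overlay("wrist",T3,"pics/w3.png","pics/o6.png",160,250,270,380,7,b,T=T3)
overlay("wrist",T3,"pics/w3.png","pics/o7.png",250,350,260,380,6,b,T=T3)
```

```text
(no output)
```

View pics/o1.png

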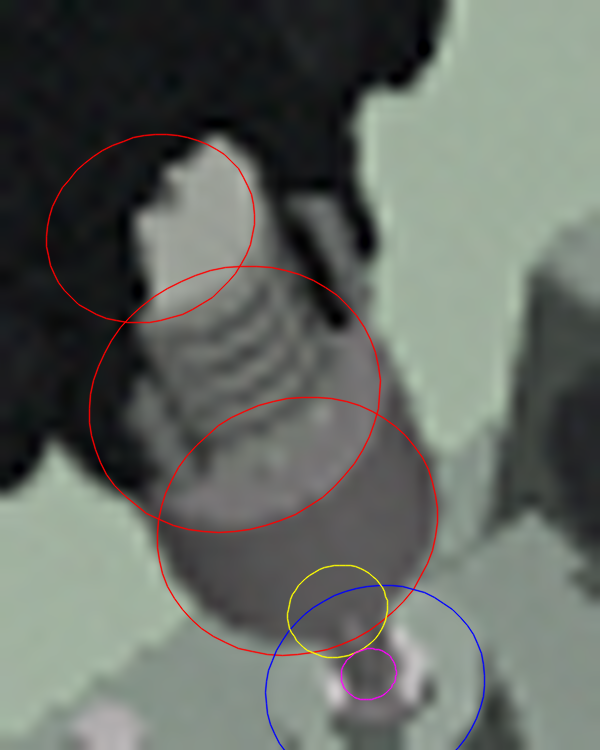

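View pics/o6.png

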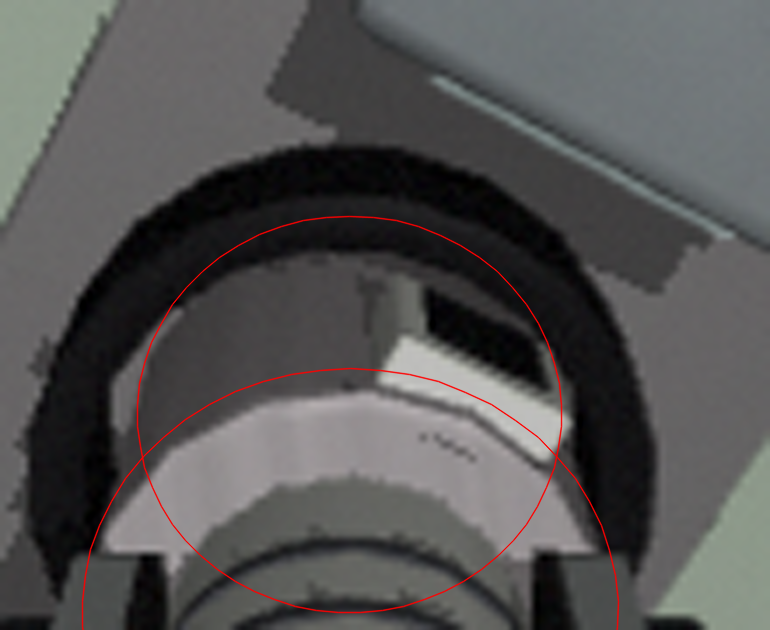

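View pics/o7.png

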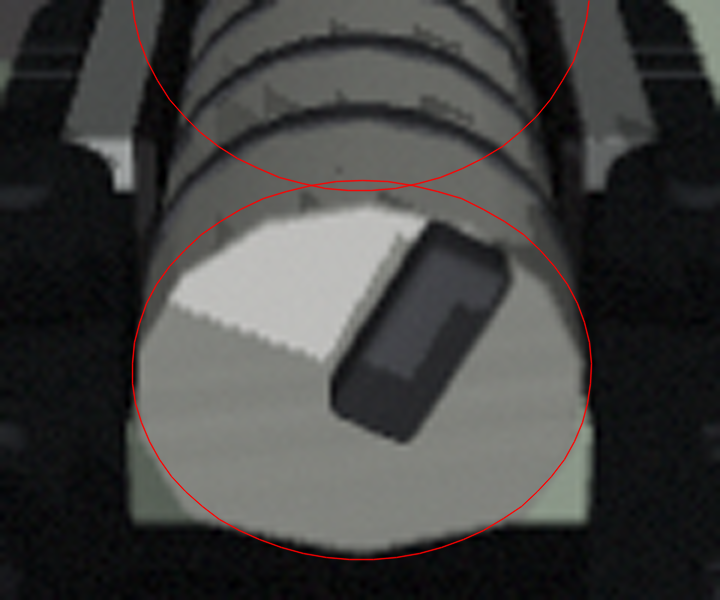

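Run:
```python
from h import *
np.set_printoptions(precision=4,suppress=True)
b=np.array([.566,-.140,.0935])+Rt[:,0]*.0012-Rt[:,1]*.0006
np.save("b.npy",b)
cmd0=b+(SEAT+.027)*AX
err=np.load("w4.npy")[:3,3]-(np.array([.566,-.140,.0935])+(SEAT+.045)*AX)
r=robot.line_to(list(cmd0-err),EUL,velocity=.06,f_stop=6); robot.pause(.15)
T=toolT();np.save("w5.npy",T);print(r,Rt.T@(T[:3,3]-cmd0),np.array(robot.current_eef_rot()),robot.current_time_s(),np.array(robot.current_contact_force()))
for n in("wrist","side"):
    im=vision.grab_frame(n);cv2.imwrite(f"pics/{n}5.png",im[:,:,::-1])
from ov import *
overlay("side",T,"pics/side5.png","pics/o8.png",195,245,365,405,15,b)
overlay("wrist",T,"pics/wrist5.png","pics/o9.png",160,250,270,380,7,b,T=T)
```

```text
False [-0.0018 -0.0005 -0.0007] [154.9548   0.014   94.3861] 12.5167 [-0.1839  0.3567 -2.7278]
```

View pics/o8.png

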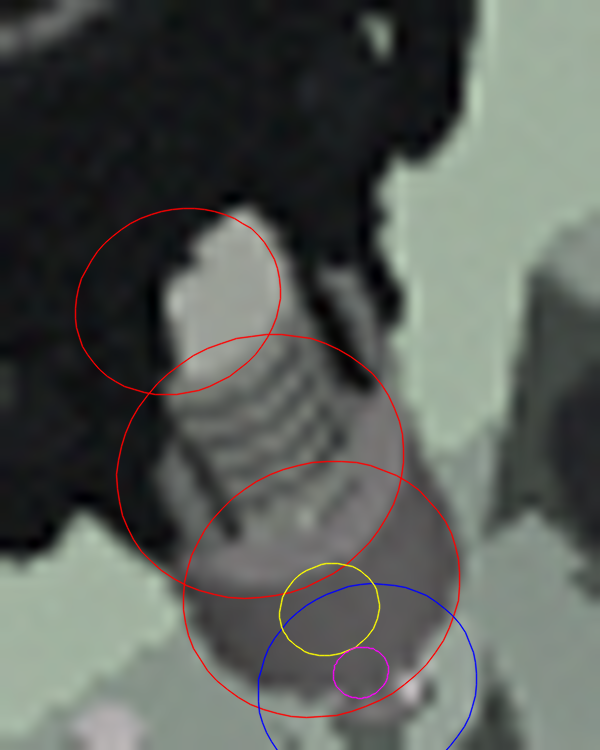

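View pics/o9.png

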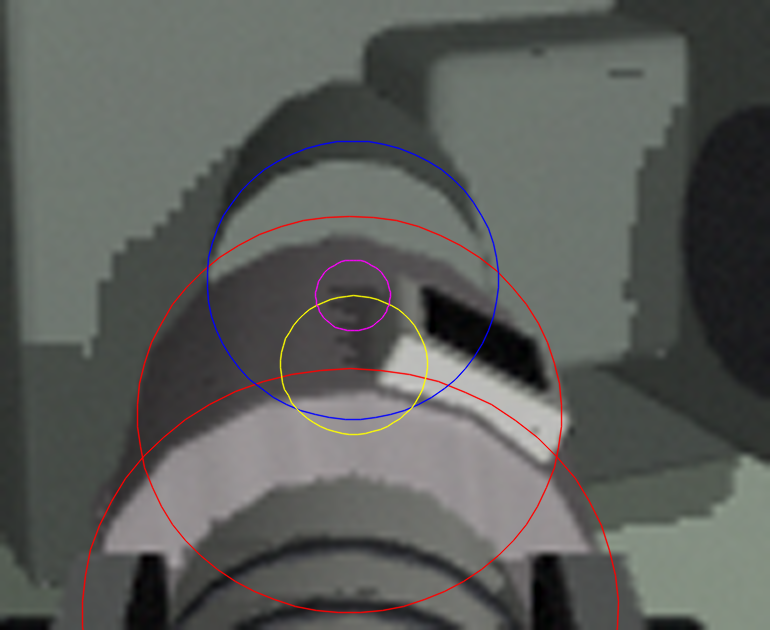

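Run:
```python
from h import *
np.set_printoptions(precision=4,suppress=True)
b=np.load("b.npy")+Rt[:,0]*.0006; np.save("b2.npy",b)
F0=np.array(robot.current_contact_force())
def st(tag,r=None):
    T=toolT(); print(tag,r,Rt.T@(T[:3,3]-b-SEAT*AX)*1000,"F tool",Rt.T@(np.array(robot.current_contact_force())-F0),"M",Rt.T@np.array(robot.current_torque()),robot.current_time_s())
r=robot.line_to(list(b+(SEAT+.027)*AX),EUL,velocity=.03); st("lat",r)
for h in (.018,.013,.009):
    r=robot.line_to(list(b+(SEAT+h)*AX),EUL,velocity=.03,f_stop=6); st(h,r)
    if r: break
for n in("wrist","side"):
    im=vision.grab_frame(n);cv2.imwrite(f"pics/{n}6.png",im[:,:,::-1])
T=toolT()
from ov import *
overlay("side",T,"pics/side6.png","pics/o10.png",195,245,365,405,15,b)
overlay("wrist",T,"pics/wrist6.png","pics/o11.png",160,250,270,380,7,b,T=T)
```

```text
lat False [  0.4066   0.1845 -27.0391] F tool [0.3813 0.2578 0.5373] M [ 0.8197  0.0063 -0.0142] 12.8667
0.018 False [  0.0166  -0.3483 -17.6739] F tool [ 0.649  -0.2486  0.8222] M [ 0.8369  0.0124 -0.0506] 13.3167
0.013 False [ -0.1709   0.155  -12.9215] F tool [ 0.9434  0.1681 -0.5081] M [ 0.811  -0.0849 -0.0838] 13.6333
0.009 False [-0.3264 -0.1044 -8.8222] F tool [-1.1172  0.1169  1.3863] M [ 0.7017 -0.3384  0.0281] 13.9167
```

View pics/o10.png

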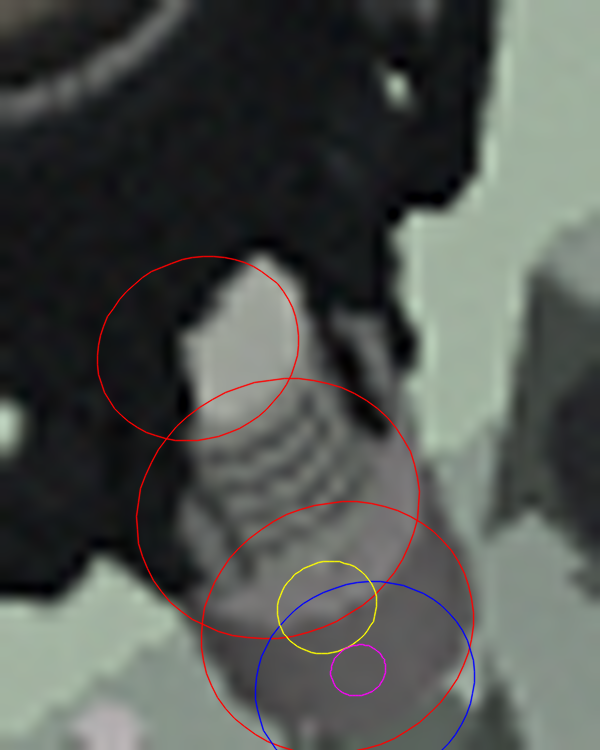

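View pics/o11.png

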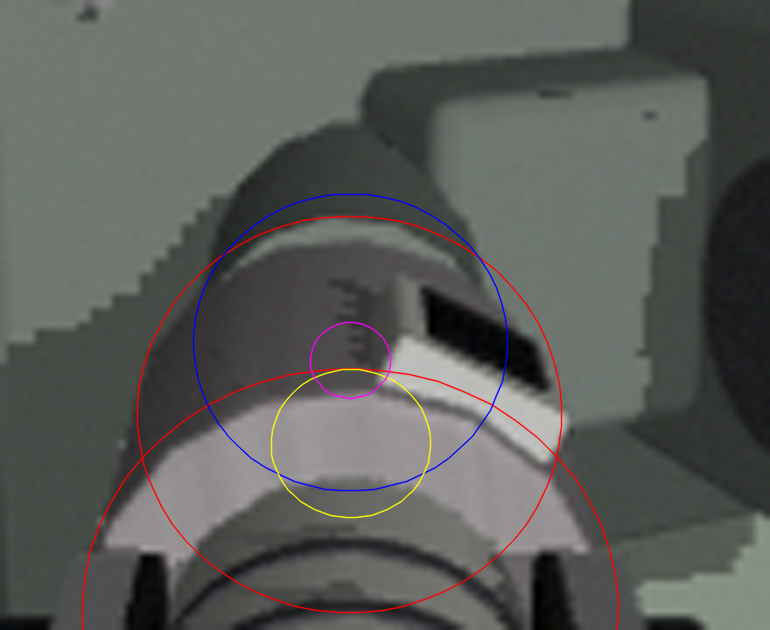

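Run:
```python
from h import *
np.set_printoptions(precision=3,suppress=True)
b=np.load("b2.npy")
def st(tag,r=None):
    T=toolT(); print(tag,r,Rt.T@(T[:3,3]-b-SEAT*AX)*1000,"F",Rt.T@np.array(robot.current_contact_force()),"M",Rt.T@np.array(robot.current_torque()),robot.current_time_s())
for h in (.006,.003,.000,-.003):
    r=robot.line_to(list(b+(SEAT+h)*AX),EUL,velocity=.02,f_stop=18); st(h,r)
    if r: break
```

```text
0.006 False [ 0.137  0.072 -5.739] F [-1.359 -0.009  4.444] M [ 0.609 -0.285  0.001] 14.3167
0.003 False [ 0.178 -0.419 -2.454] F [-1.834 -0.832  7.27 ] M [ 0.612 -0.417 -0.008] 14.6167
0.0 False [-0.211 -0.281  0.271] F [-2.265 -0.793  6.684] M [ 0.661 -0.477  0.067] 14.9167
-0.003 False [-0.323  0.309  2.352] F [-0.996 -4.103 -4.894] M [ 1.125 -0.247 -0.002] 15.2167
```

Run:
```python
from h import *
np.set_printoptions(precision=3,suppress=True)
b=np.load("b2.npy")
def st(tag,r=None):
    T=toolT(); print(tag,r,Rt.T@(T[:3,3]-b-SEAT*AX)*1000,"F",Rt.T@np.array(robot.current_contact_force()),"M",Rt.T@np.array(robot.current_torque()),robot.current_time_s())
st("now")
for h in (-.005,-.007,-.009,-.011):
    r=robot.line_to(list(b+(SEAT+h)*AX),EUL,velocity=.015,f_stop=15); st(h,r)
    if r: break
for n in("wrist","side"):
    im=vision.grab_frame(n);cv2.imwrite(f"pics/{n}7.png",im[:,:,::-1])
T=toolT()
from ov import *
overlay("side",T,"pics/side7.png","pics/o12.png",195,245,365,405,15,b)
overlay("wrist",T,"pics/wrist7.png","pics/o13.png",160,250,270,380,7,b,T=T)
```

```text
now None [-0.323  0.309  2.352] F [-0.996 -4.103 -4.894] M [ 1.125 -0.247 -0.002] 15.2167
-0.005 False [-0.343  0.296  4.436] F [-0.809 -3.117 -6.072] M [ 1.17  -0.22   0.016] 15.5
-0.007 False [-0.359  0.363  6.303] F [-0.675 -3.779 -8.721] M [ 1.191 -0.173 -0.001] 15.7833
-0.009 False [-0.374  0.355  8.16 ] F [-0.895 -3.799 -9.28 ] M [ 1.308 -0.079 -0.012] 16.0667
-0.011 False [-0.399  0.361 10.004] F [ -0.084  -2.658 -11.348] M [ 1.413 -0.071  0.033] 16.35
```

View pics/o12.png

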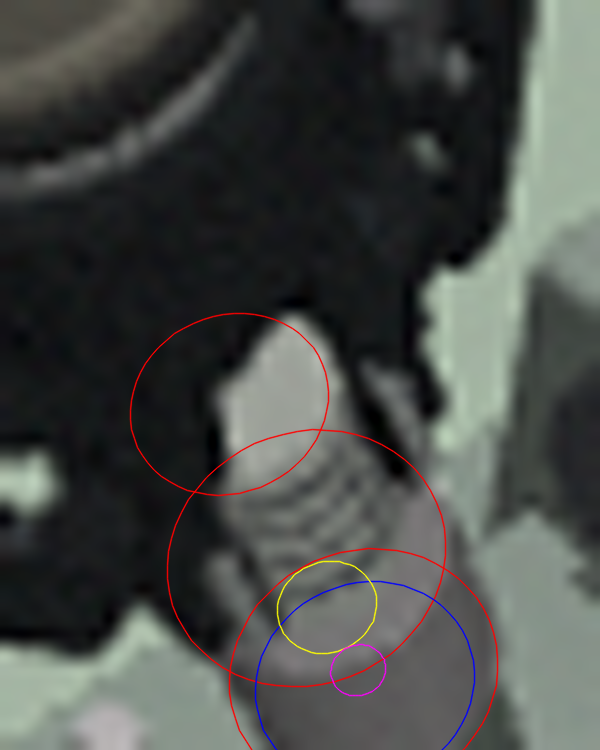

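View pics/o13.png

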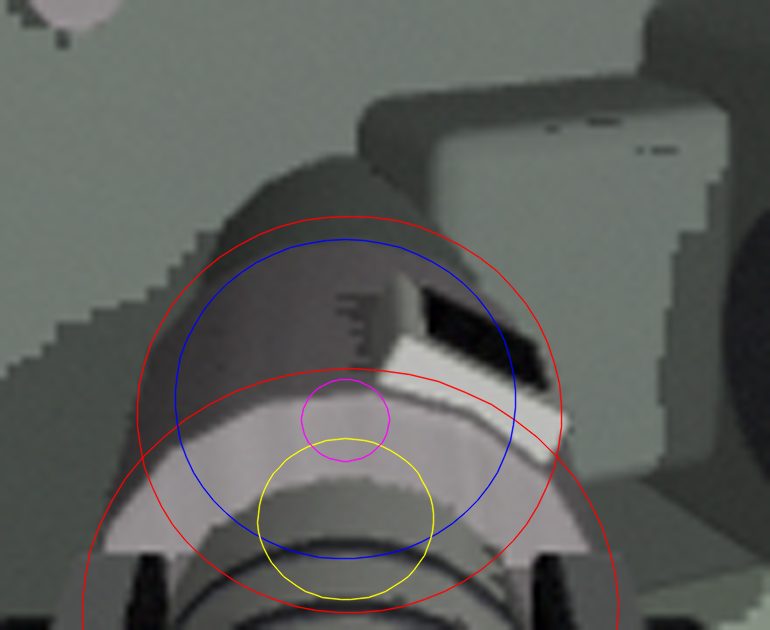

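Run:
```python
from h import *
np.set_printoptions(precision=3,suppress=True)
b=np.load("b2.npy")
robot.pause(.8)
T=toolT(); print(Rt.T@(T[:3,3]-b-SEAT*AX)*1000,"F",Rt.T@np.array(robot.current_contact_force()),robot.current_eef_rot(),robot.current_finger_gap(),robot.current_time_s())
im=vision.grab_frame("top");cv2.imwrite("pics/top8.png",im[:,:,::-1])
a=cv2.imread("pics/top0.png").astype(int)
for n,(c,r) in dict(jar=(381,254),weight=(326,239),sieve=(470,248),tweez=(188,227)).items():
    d=np.abs(im[r-12:r+12,c-12:c+12,::-1].astype(int)-a[r-12:r+12,c-12:c+12]).mean();print(n,d)
```

```text
[-0.408  0.38   9.938] F [  0.163  -4.404 -10.624] [154.93   -0.037  94.374] 0.3359169858958126 17.25
jar 15.84201388888889
weight 4.010416666666667
sieve 22.46759259259259
tweez 3.7233796296296298
```

View pics/top8.png

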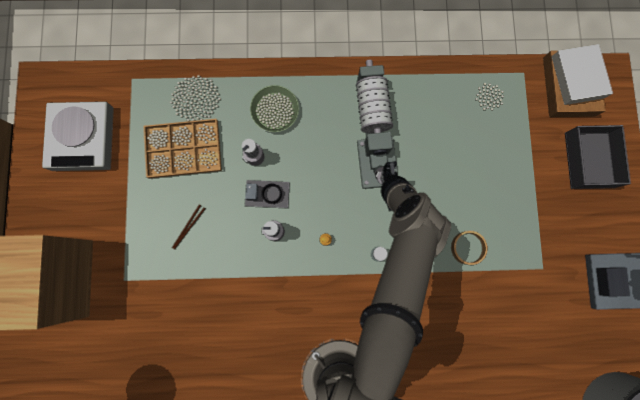

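```bash
python3 -c "
from station import workorder,robot
workorder.close_job();print(robot.current_time_s())"
```

```text
the job is handed in; nothing more can be done
the job is handed in; nothing more can be done
```

The coupler is on the nipple and still held and pushed in, and the job is handed in. The clock read 17.25 s at my last check, against the 42 s limit.

**Turning:** I used the smallest of the three look-alikes, the one standing in the cradle. I turned it about 84.5° counterclockwise. In the wrist picture the lug's face pointed at 85.5° and the reader window at about 86°, so they agree to within about 1°. I held it there for about 1.7 s before drawing it out.

**Pressing on:** I pushed the coupler along the nipple's 25° lean.
- **Snap:** I saw no clear force peak at the spring pins. I take it as fully home because the push then rose steadily to about 15 N, more than the pins need. The depth also matched my model of the seat to about 2 mm.
- **Push:** The push grew by about 0.85 N per mm over some 7.6 mm, which matches the nipple's spring. That puts the nipple about 7 to 8 mm in, well past half travel. It read about 14 N after a 0.8 s hold. The gripper is still closed on the coupler.

**Small disagreements:** The camera estimates differed by about 2 mm, so I lined up using how the coupler and the boss looked relative to each other in the wrist picture. A sideways force of about 4 N remains on the tool, part of it probably the coupler's own weight.

**Bystanders:** In the last top picture the jar, weight, sieve ring and tweezers look to be where they were. The pixel comparison was clean for the weight and tweezers. For the jar and sieve it differed, which I put down to the arm and its shadow lying over them.

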